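# Index the swivel mask-drying stand to its next hole

## Robot

A 6-joint arm with a two-finger parallel gripper is mounted at the origin on the work surface. World frame = base frame: x ahead of the robot, y to its left, z up, the work surface at z = 0. Lengths are in m, angles in rad, forces in N, time in s.
With the tool pointing down it reaches from about 0.325 to 0.775 m from the base axis. Payload 5.5 kg.
Tool frame: the origin (TCP) lies on the centre line of the jaws, within the pads' length; the fingertips stand ahead of it and the grasp point (between the pads) lies 11 mm behind it (robot.tips_ahead is the y of the fingertips in the tool frame, in m); y points along the fingers, x is the direction in which the jaws open and shut, and the axes are right-handed (so a half turn about y gives the same grasp; the last joint's range is limited). The gripper opens to 88 mm and grips with 3 to 60 N. Pads are 20 mm wide; open, the fingers measure 115 mm over their backs; the gripper's body (75 mm by 178 mm) begins 61 mm behind the grasp point.
Start: joints at [1.113, 0.091, 1.231, -0, 1.82, -0.057], TCP at [0.234, 0.552, 0.231] pointing down, gripper open.
Joint ranges: [-2.87, 2.87], [-0.86, 2.18], [0.17, 2.46], [-1.51, 4.65], [0.06, 2.69], [-2.65, 2.65]. Speed limits (rad/s): [2.57, 2.57, 3.01, 3.14, 3.14, 3.14].

## Interface

Orientations are given as a unit quaternion [x, y, z, w].
In Python, from workcell import sensors, optics, robot gives the robot as it stands. The module is installed in compiled form; this text tells all that it offers.
- The arm moves only by the shell command python3 -m crank 'ROWS'. ROWS is JSON, a list of rows, each an object of numbers: "x", "y", "z": the shift along the tool's x, y, z in units of 30 mm (1.0 is 30 mm); "ax", "ay", "az": the turn, a rotation vector about the tool's x, y, z in units of 8 degrees (1.0 is 8 degrees); "hand": the finger opening in mm, from 0 to 87.8. A call has 1 to 20 rows; each row shifts and turns the pose as measured when the row begins, along the tool's axes as they then stand; what a row does not reach is not made up. A row lasts 1/10 s, in which the tool goes at most 50 mm and 8.59 degrees, less where a joint would pass 70% of its speed; a pose out of reach is approached as far as the arm can. A call is refused whole if a number of a shift passes 1 or a number of a turn 1, either way. A call with a gripper value outside its range is refused whole. The fingers move at their own pace and stop on an object; the grip force is fixed at half the most. Time passes only in rows, so rows that do not move let the fingers close. It gives the time, the measured TCP pose, the force and the opening at its end, in the units of the state.
- sensors.get_state(): the state, without advancing time (a new reading comes with each control period).
- optics.camera(name): name is "scene" or "top"; returns a dict with "img" (480x640x3 uint8, red, green, blue), "mtx" (3x3 intrinsics, pixels), "xyz" and "orientation" of the camera in the world. Camera axes: x right, y up, looking along -z (the intrinsics and any distortion apply to the point x, -y, -z); pixel columns grow to the right and rows downward; lengths in m; the calibration is good to about 2 mm. A picture is of the moment at which its call begins. There is no depth.
- robot.sign_off(): hands the job in, once; it reports no verdict.
The state is a dict: "clock": time; "q": joint angles; "qvel": joint speeds; "joint_efforts": joint torques, N m; "eef_pos": TCP position; "ee_rot": TCP orientation; "wrist_force": force on the tool from outside, world axes, zero at the start; "ft_torque": the same for the moment, N m; "grip_width": finger opening in m.
Only numpy, scipy, OpenCV 4.12 (cv2) and the standard library are available. Lean on these libraries where they do the work, as an engineer would, in place of code of your own. Each camera call takes 0.05 s, during which the arm holds its last target. There are 200 camera calls.

## Task

The swivel stand that dries the dive mask is locked by a spring pin. Draw the pin up by its knob, swing the arm so that the tray with the mask turns towards the side where the hinged mask case stands, and let the pin drop fully home in the first hole it meets on that side, then let go. Feel for the hole: never force the arm while the pin sits in a hole, keep the mask in its tray and leave everything else where it is.

Things in the scene. Friction and masses are not known exactly. Their poses are not given: they have to be found in the camera images.
- stand: fixed round teak base of the swivel stand, 250 mm across, 30 mm thick; origin at the centre of its underside, on the vertical swivel axis; x points along the home position of the arm from the pivot to the tray (away from the robot, give or take 20 degrees), y to the left of that, z up
- home_hole (a point): middle of the home hole, on the robot's side of the stand, at the top of a steel track: 26 mm wide, 95 mm radius, 40 mm above the table, smooth between its square holes of 11 mm side (one 0.3 mm step). Either side has its own adjustable piece of track: first hole 30 to 50 degrees from home, not measured more exactly; a second, wrong one 26 degrees beyond it
- swing (a joint): turn of the arm about the vertical axis, rad: 0 home, positive anticlockwise from above (tray to the stand's +y, knob to its -y), stops at 1.36 either way. Aluminium bar 26 mm wide, top 58 mm above the table; at one end, 95 mm from the axis, the pin's housing, 30 mm across, top at 70 mm; pivot cap 44 mm across, top at 76 mm. Takes 2 N at the knob, about 4 N with the pin dragging
- pin (a joint): lift of the spring pin, m: 0 fully home in a hole, 0.008 tip resting on the track, 0.014 upper stop. The spring pushes down with 6 N at 0, 10 N at the stop (plus 0.6 N weight). The pin is 8 mm thick, round-ended, 1.5 mm play either way in a hole; let down on the track, it drops in by itself, and locks the arm, when the arm carries it over a hole
- knob (a point): centre of the pin's black knob, an upright plain cylinder of 24 mm diameter and 32 mm height, which goes from 21 mm below to 11 mm above this point; 94 mm above the table with the pin home; rises with the pin, swings with the arm at 95 mm radius
- tray (a point): middle of the inner floor of the arm's open wooden tray (120 x 190 x 24 mm outside, walls 5 mm), 140 mm from the swivel axis on the side opposite the knob, 63 mm above the table
- mask: dive mask, 90 x 165 x 46 mm, lies loose in the tray with its two lenses up; origin at the centre of its underside
- case: loose hard plastic mask case, closed, 130 x 200 x 98 mm, with a latch on the front and two hinges behind; stands to the left or to the right of the stand; origin at the centre of its underside. It tells to which side the tray must turn
- basket: loose slatted wooden basket, open, 140 x 190 x 70 mm, on the other side; origin at the centre of its underside
- snorkel: snorkel tube lying on the table, 24 mm thick, 380 mm long with a bent mouthpiece end; origin under the tube's middle
- carabiner: steel carabiner lying flat, 85 x 50 x 10 mm; origin at its centre on the table
- spray: small round bottle, standing, 36 mm across, 100 mm high; origin at the centre of its underside
- shell: conical sea shell, 72 mm across, 46 mm high; origin at the centre of its underside
- torch: dive torch lying on its side, 125 mm long, 42 mm thick at the head; origin under its middle

How it is judged:
By the outcome, as a careful person would: the job done as asked, in the order asked, and still so for the second after the job is handed in, with the robot touching nothing.
It also fails if it takes over 38 s, if anything falls off the work surface, if the arm or the gripper's body presses on something with over 40 N, if the wrist force passes 120 N, or if a joint passes its speed limit or range.

## Working session

There is one attempt and no reset: what is moved stays moved. The work goes in short steps, Python scripts to look and compute and a shell command to move; the robot and the scene stay as the last step left them, time stands still between calls to the robot, and variables do not carry over. Pictures are saved under pics/ and viewed, about 8 in all and at most 12, crops included, and the job is handed in when it is done.

```bash
mkdir -p pics; cat > h.py <<'E'
from workcell import sensors, optics, robot
import numpy as np, cv2
from scipy.spatial.transform import Rotation as R
def snap(n,f):
    c=optics.camera(n); cv2.imwrite(f,c["img"][:,:,::-1]); np.savez(f[:-4]+".npz",**{k:c[k] for k in("mtx","xyz","orientation")}); return c
def back(f,u,v,z):
    c=np.load(f[:-4]+".npz");K=c["mtx"];d=np.linalg.inv(K)@[u,v,1];d=R.from_quat(c["orientation"]).apply([d[0],-d[1],-d[2]])
    return c["xyz"]+d*(z-c["xyz"][2])/d[2]
def proj(f,p):
    c=np.load(f[:-4]+".npz");q=R.from_quat(c["orientation"]).inv().apply(np.array(p)-c["xyz"]);w=c["mtx"]@[q[0],-q[1],-q[2]];return w[:2]/w[2]
E
python3 - <<'E'
from h import *
for n in("top","scene"):
    c=snap(n,f"pics/{n}0.png");print(n,c["xyz"],c["orientation"],c["mtx"].tolist(),[k for k in c])
s=sensors.get_state();print(s,robot.tips_ahead)
E
```

```text
top [ 0.34402513 -0.01693077  1.25185922] [ 0.05337004 -0.05666115 -0.70241248  0.70750114] [[501.0643106631498, 0.0, 313.51930515531956], [0.0, 501.0643106631498, 240.30673438948335], [0.0, 0.0, 1.0]] ['img', 'mtx', 'xyz', 'orientation']
scene [1.4500135  0.25780757 0.90123624] [0.24546446 0.33353345 0.7303478  0.54322622] [[472.2600022071223, 0.0, 317.8881407913226], [0.0, 472.2600022071223, 232.14890656842965], [0.0, 0.0, 1.0]] ['img', 'mtx', 'xyz', 'orientation']
{'clock': 0.1, 'q': array([ 1.11328818e+00,  9.18116945e-02,  1.23174032e+00, -2.37587238e-05,
        1.81982333e+00, -5.66909909e-02]), 'qvel': array([-0.00118851, -0.00146528, -0.00224684, -0.00122953,  0.00365118,
       -0.00012618]), 'joint_efforts': array([ 1.78192877e-03, -4.47857666e+01, -4.07571530e+01,  6.99472404e-02,
        2.84433772e-02, -8.84512679e-05]), 'eef_pos': array([0.23399471, 0.55221691, 0.22961731]), 'ee_rot': array([ 0.58985317,  0.38991567, -0.39099616, -0.58920371]), 'wrist_force': array([-1.51657342, -0.06818521,  0.05843639]), 'ft_torque': array([ 0.0410836 , -0.05094712, -0.02953684]), 'grip_width': 0.08789013677000602} 0.008
```

View pics/top0.png

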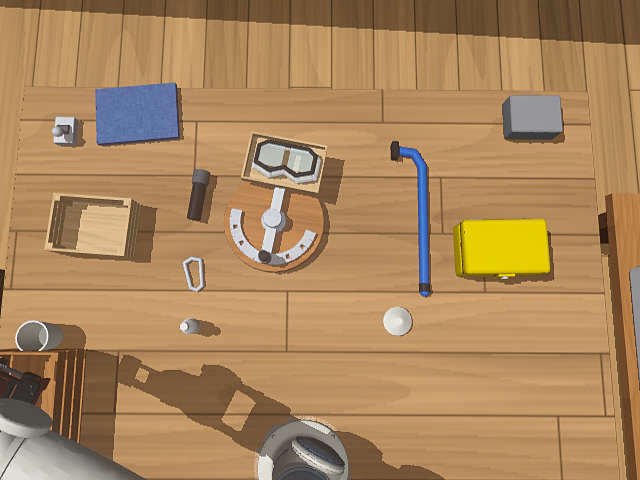

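View pics/scene0.png

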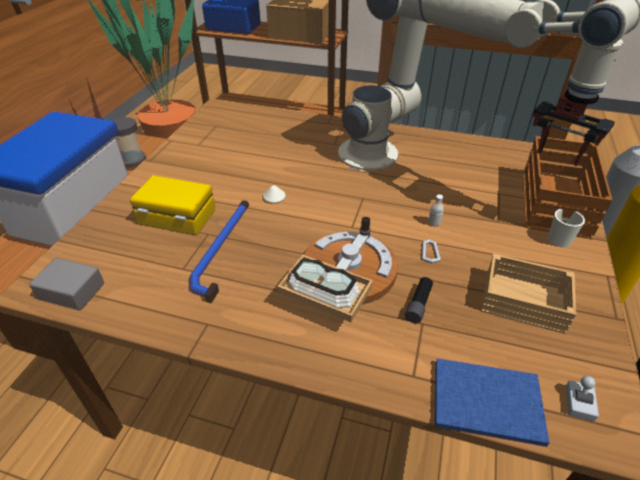

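The top view has the yellow case with its latch at right (502,248), which is world −y. The basket is at left, the pivot at about (273,217) and the knob at about (265,257). The tray must therefore turn to −y (clockwise) and the knob to +y. The scene view agrees.

```bash
python3 - <<'E'
from h import *
i=cv2.imread("pics/top0.png")[175:275,215:335]; cv2.imwrite("pics/crop1.png",cv2.resize(i,None,fx=6,fy=6,interpolation=cv2.INTER_CUBIC))
f="pics/top0.png"
print("pivot",back(f,273,217,.076),"knob",back(f,265,257,.105),"case",back(f,502,245,.098),"spray",back(f,192,326,.05), "carab",back(f,194,274,0),"shell",back(f,397,321,0.02))
E
```

```text
pivot [0.58439009 0.0755161  0.076     ] knob [0.48436513 0.08983919 0.105     ] case [ 0.51751767 -0.46134977  0.098     ] spray [0.32574475 0.26368539 0.05      ] carab [0.45310917 0.27605383 0.        ] shell [ 0.34061243 -0.22617059  0.02      ]
```

View pics/crop1.png

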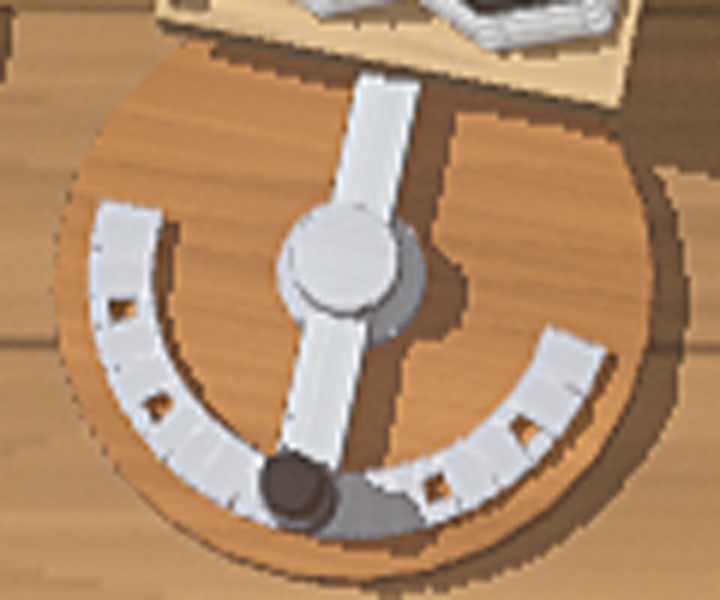

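The crop shows the left-hand (+y) track with its first hole at full-image pixel (241.3,242.8) and the wrong one at (235.3,226.5). The cap top is at (272.5,218.3) and the knob top at (263.7,255.8).

```bash
python3 - <<'E'
from h import *
f="pics/top0.png"
P=lambda u,v,z:back(f,215+u/6,175+v/6,z)
i=cv2.imread(f)
piv=P(345,260,.076);kn=P(292,483,.105)
print("piv",piv,"knob",kn)
H=[P(158,407,.040),P(122,309,.040),P(438,488,.04),P(524,430,.04)]
# axis from 4 holes circle fit r=.095
from scipy.optimize import least_squares
hh=np.array(H)[:,:2]
c=least_squares(lambda c:np.hypot(*(hh-c).T)-.095,piv[:2]).x;print("fit axis",c)
for ax in(piv[:2],c):
  a=lambda p:np.degrees(np.arctan2(p[1]-ax[1],p[0]-ax[0]))%360
  print("knob r,ang",np.hypot(*(kn[:2]-ax)),a(kn),[(round(np.hypot(*(h[:2]-ax)),4),round(a(h)-a(kn),1)) for h in H])
# scene: project knob
g="pics/scene0.png";print(proj(g,[*kn[:2],.105]),proj(g,[*piv[:2],.076]))
s=sensors.get_state();print(R.from_quat(s["ee_rot"]).as_matrix().round(3))
j=cv2.imread(g)[200:320,270:410];cv2.imwrite("pics/crop2.png",cv2.resize(j,None,fx=5,fy=5,interpolation=cv2.INTER_CUBIC))
E
```

```text
piv [0.58113034 0.07664813 0.076     ] knob [0.48782303 0.09298656 0.105     ]
fit axis [0.58162417 0.07660821]
knob r,ang 0.0947269710096103 170.06801064825143 [(np.float64(0.0949), np.float64(-45.1)), (np.float64(0.0948), np.float64(-71.6)), (np.float64(0.0942), np.float64(32.9)), (np.float64(0.095), np.float64(58.6))]
knob r,ang 0.09522029689833754 170.0956005435751 [(np.float64(0.0953), np.float64(-44.9)), (np.float64(0.0949), np.float64(-71.4)), (np.float64(0.0946), np.float64(32.7)), (np.float64(0.0953), np.float64(58.4))]
[364.48198215 218.37555283] [349.58498874 248.17630996]
[[ 0.39  -0.001 -0.921]
 [ 0.921 -0.002  0.39 ]
 [-0.002 -1.     0.   ]]
```

View pics/crop2.png

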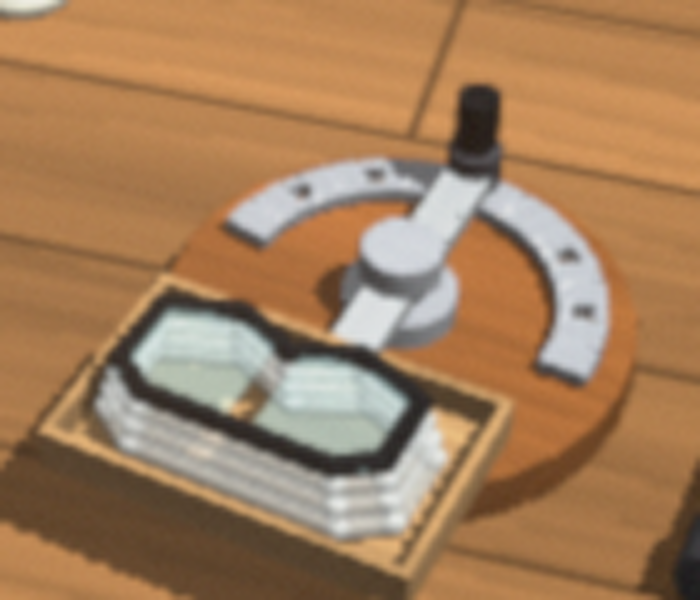

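The measurements agree. The axis is at (0.5815,0.0766), and the knob sits at 95 mm radius and bearing 170°. The first hole on the +y side is about 45° clockwise, with the wrong one 26.5° further on. I'll move above the knob with the jaws tangential.

```bash
python3 -m crank '[{"ay":-0.81},{"ay":-0.81},{"x":-0.8,"z":-0.65},{"x":-0.8,"z":-0.65},{"x":-0.8,"z":-0.65},{"x":-0.8,"z":-0.65},{"x":-0.8,"z":-0.65},{"x":-0.8,"z":-0.65},{"x":-0.8,"z":-0.65},{"x":-0.8,"z":-0.65},{"x":-0.8,"z":-0.65},{"x":-0.8,"z":-0.65},{"x":-0.8,"z":-0.65},{"x":-0.8,"z":-0.65},{"x":-0.8,"z":-0.65},{"x":-0.8,"z":-0.65},{"x":-0.8,"z":-0.65},{"x":-0.8,"z":-0.65},{"x":-0.5,"z":-0.4},{"hand":60}]'
cat >> h.py <<'E'
AX=np.array([.5815,.0766])
def rep(tx,ty,tz,bear):
    s=sensors.get_state();M=R.from_quat(s["ee_rot"]).as_matrix();p=s["eef_pos"]
    b=np.degrees(np.arctan2(p[1]-AX[1],p[0]-AX[0]))%360
    yaw=np.degrees(np.arctan2(M[1,0],M[0,0]))
    rv=R.from_matrix(M.T@np.c_[[np.cos(np.radians(bear-90)),np.sin(np.radians(bear-90)),0],[0,0,-1],[-np.sin(np.radians(bear-90)),np.cos(np.radians(bear-90)),0]]*1).as_rotvec() if False else 0
    print("t%.2f"%s["clock"],"tcp",p.round(4),"r %.4f bearing %.2f yaw+90 %.2f"%(np.hypot(*(p[:2]-AX)),b,yaw+90),"down",M[:,1].round(3),"F",s["wrist_force"].round(1),"T",s["ft_torque"].round(2),"w",round(s["grip_width"],4))
    print("tool disp units",(M.T@(np.array([tx,ty,tz])-p)/.03).round(3),"F tool",(M.T@s["wrist_force"]).round(1))
E
python3 -c "
from h import *
rep(.488,.093,.089,170)"
```

```text
t0.10 tcp [0.234  0.5522 0.2296] r 0.5890 bearing 126.15 yaw+90 157.03 down [-0.001 -0.002 -1.   ] F [-1.5 -0.1  0.1] T [ 0.04 -0.05 -0.03] w 0.0879
tool disp units [-10.782   4.705 -13.769] F tool [-0.7 -0.1  1.4]validation failed for argument at $[0]...
```

```bash
python3 -m crank '[{"x":0,"y":0,"z":0,"ax":0,"ay":-0.81,"az":0,"hand":60}]'; echo; python3 -c "
from h import *
rep(.488,.093,.089,170)"
```

```text
clock: 0.2
eef_pos: [0.2339, 0.5521, 0.229]
ee_rot: [0.567, 0.423, -0.424, -0.566]
wrist_force: [0.4, 0.1, 0.1]
grip_width: 0.0828

t0.20 tcp [0.2339 0.5521 0.229 ] r 0.5890 bearing 126.17 yaw+90 163.60 down [-0.001 -0.002 -1.   ] F [0.4 0.1 0.1] T [0.04 0.02 0.01] w 0.0828
tool disp units [-12.276   4.695 -12.448] F tool [ 0.2 -0.1 -0.3]
```

```bash
python3 -m crank '[{"x":0,"y":0,"z":0,"ax":0,"ay":-0.81,"az":0,"hand":60},{"x":-0.8,"y":0,"z":-0.65,"ax":0,"ay":0,"az":0,"hand":60},{"x":-0.8,"y":0,"z":-0.65,"ax":0,"ay":0,"az":0,"hand":60},{"x":-0.8,"y":0,"z":-0.65,"ax":0,"ay":0,"az":0,"hand":60},{"x":-0.8,"y":0,"z":-0.65,"ax":0,"ay":0,"az":0,"hand":60},{"x":-0.8,"y":0,"z":-0.65,"ax":0,"ay":0,"az":0,"hand":60},{"x":-0.8,"y":0,"z":-0.65,"ax":0,"ay":0,"az":0,"hand":60},{"x":-0.8,"y":0,"z":-0.65,"ax":0,"ay":0,"az":0,"hand":60},{"x":-0.8,"y":0,"z":-0.65,"ax":0,"ay":0,"az":0,"hand":60},{"x":-0.8,"y":0,"z":-0.65,"ax":0,"ay":0,"az":0,"hand":60},{"x":-0.8,"y":0,"z":-0.65,"ax":0,"ay":0,"az":0,"hand":60},{"x":-0.8,"y":0,"z":-0.65,"ax":0,"ay":0,"az":0,"hand":60},{"x":-0.8,"y":0,"z":-0.65,"ax":0,"ay":0,"az":0,"hand":60},{"x":-0.8,"y":0,"z":-0.65,"ax":0,"ay":0,"az":0,"hand":60},{"x":-0.8,"y":0,"z":-0.65,"ax":0,"ay":0,"az":0,"hand":60},{"x":-0.8,"y":0,"z":-0.65,"ax":0,"ay":0,"az":0,"hand":60},{"x":-0.5,"y":0,"z":-0.4,"ax":0,"ay":0,"az":0,"hand":60},{"x":0,"y":0,"z":0,"ax":0,"ay":0,"az":0,"hand":60}]'; echo; python3 -c "
from h import *
rep(.488,.093,.089,170)"
```

```text
clock: 2.0
eef_pos: [0.4784, 0.1141, 0.2198]
ee_rot: [0.539, 0.451, -0.465, -0.538]
wrist_force: [-0.2, 0.1, -0.3]
grip_width: 0.06

t2.00 tcp [0.4784 0.1141 0.2198] r 0.1097 bearing 160.02 yaw+90 170.73 down [-0.014 -0.014 -1.   ] F [-0.2  0.1 -0.3] T [ 0.05  0.02 -0.06] w 0.06
tool disp units [-0.572  4.364 -0.481] F tool [0.1 0.3 0.2]
```

```bash
python3 -m crank '[{"x":-0.57,"y":0.8,"z":-0.48,"ax":-0.08,"ay":0,"az":-0.115,"hand":60},{"x":0,"y":0.8,"z":0,"ax":0,"ay":0,"az":0,"hand":60},{"x":0,"y":0,"z":0,"ax":0,"ay":0,"az":0,"hand":60}]'; echo; python3 -c "
from h import *
rep(.488,.093,.089,170)"
```

```text
clock: 2.3
eef_pos: [0.4894, 0.0951, 0.1705]
ee_rot: [-0.538, -0.458, 0.458, 0.539]
wrist_force: [-0.7, 0.5, -0.0]
grip_width: 0.0603

t2.30 tcp [0.4894 0.0951 0.1705] r 0.0939 bearing 168.63 yaw+90 170.70 down [-0.     0.002 -1.   ] F [-0.7  0.5 -0. ] T [ 0.07 -0.04 -0.06] w 0.0603
tool disp units [-0.082  2.717  0.033] F tool [0.3 0.  0.7]
```

Nearly over the knob and upright. Next I'll descend around it with the fingers at 44 mm and look.

```bash
python3 -m crank '[{"x":-0.08,"y":0.7,"z":0.03,"ax":0,"ay":0.08,"az":0,"hand":60},{"x":0,"y":0.7,"z":0,"ax":0,"ay":0,"az":0,"hand":50},{"x":0,"y":0.7,"z":0,"ax":0,"ay":0,"az":0,"hand":44},{"x":0,"y":0.45,"z":0,"ax":0,"ay":0,"az":0,"hand":40},{"x":0,"y":0,"z":0,"ax":0,"ay":0,"az":0,"hand":36}]'; echo; python3 -c "
from h import *
rep(.488,.093,.089,170)
snap('scene','pics/s1.png');snap('top','pics/t1.png')
a=cv2.imread('pics/s1.png')[160:280,310:430];b=cv2.imread('pics/t1.png')[200:320,205:325]
cv2.imwrite('pics/v1.png',np.hstack([cv2.resize(q,(400,400),interpolation=cv2.INTER_CUBIC) for q in(a,b)]))
"
```

```text
clock: 2.8
eef_pos: [0.4879, 0.097, 0.0963]
ee_rot: [-0.54, -0.457, 0.454, 0.541]
wrist_force: [0.2, -0.0, 0.1]
grip_width: 0.0369

t2.80 tcp [0.4879 0.097  0.0963] r 0.0958 bearing 167.68 yaw+90 170.28 down [ 0.003  0.003 -1.   ] F [ 0.2 -0.   0.1] T [ 0.04 -0.08  0.04] w 0.0369
tool disp units [-0.133  0.244 -0.024] F tool [-0.  -0.1 -0.2]
```

View pics/v1.png

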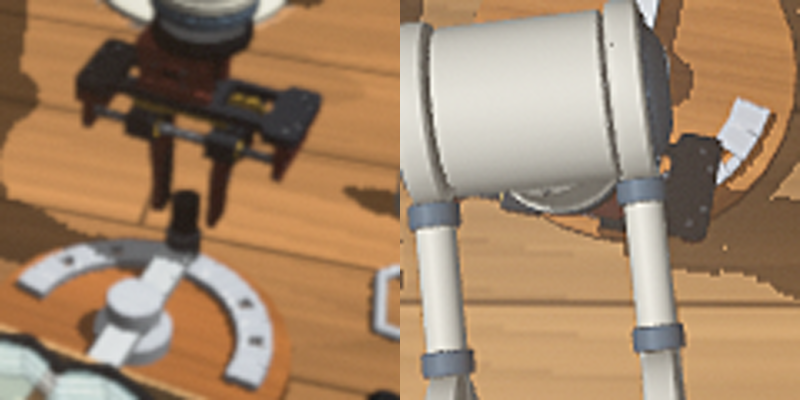

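In the scene crop the fingers straddle the knob (tips at crop (160,205) and (215,222), knob at x≈185). The gap centre is about 4 mm too far to +y, which agrees with the computed −0.13 units. I'll correct it, lower and narrow the fingers.

```bash
python3 -m crank '[{"x":-0.13,"y":0.2,"z":-0.02,"ax":0,"ay":0,"az":0,"hand":32},{"x":0,"y":0,"z":0,"ax":0,"ay":0,"az":0,"hand":27}]'; echo; python3 -c "
from h import *
rep(.488,.093,.089,170)"
```

```text
clock: 3.1
eef_pos: [0.4902, 0.0932, 0.0947]
ee_rot: [0.542, 0.46, -0.452, -0.539]
wrist_force: [0.4, -1.0, 0.1]
grip_width: 0.0283

t3.10 tcp [0.4902 0.0932 0.0947] r 0.0928 bearing 169.68 yaw+90 170.31 down [ 0.01   0.004 -1.   ] F [ 0.4 -1.   0.1] T [ 0.01 -0.03 -0.01] w 0.0283
tool disp units [-0.021  0.189  0.071] F tool [-1.  -0.1 -0.6]
```

```bash
python3 -m crank '[{"x":-0.02,"y":0.22,"z":0.07,"ax":0.066,"ay":0,"az":0.04,"hand":28},{"x":0,"y":0.05,"z":0,"ax":0,"ay":0,"az":0,"hand":28},{"x":0,"y":0,"z":0,"ax":0,"ay":0,"az":0,"hand":25.5}]'; echo; python3 -c "
from h import *
rep(.488,.093,.089,170)"
```

```text
clock: 3.4
eef_pos: [0.4889, 0.0933, 0.0878]
ee_rot: [0.541, 0.457, -0.455, -0.54]
wrist_force: [1.1, 1.6, 1.4]
grip_width: 0.0258

t3.40 tcp [0.4889 0.0933 0.0878] r 0.0941 bearing 169.76 yaw+90 170.29 down [ 0.002  0.001 -1.   ] F [1.1 1.6 1.4] T [ 0.36 -0.05 -0.06] w 0.0258
tool disp units [-0.016 -0.042  0.026] F tool [ 1.8 -1.4 -0.8]
```

```bash
python3 -m crank '[{"x":0.03,"y":0,"z":0,"ax":0,"ay":0,"az":0,"hand":25},{"x":0.0,"y":0,"z":0,"ax":0,"ay":0,"az":0,"hand":24},{"x":0.0,"y":0,"z":0,"ax":0,"ay":0,"az":0,"hand":20}]'; echo; python3 -c "
from h import *
rep(.488,.093,.089,170)"
```

```text
clock: 3.7
eef_pos: [0.489, 0.0943, 0.0877]
ee_rot: [0.541, 0.457, -0.455, -0.54]
wrist_force: [0.3, 1.4, -0.8]
grip_width: 0.0236

t3.70 tcp [0.489  0.0943 0.0877] r 0.0941 bearing 169.19 yaw+90 170.29 down [ 0.002  0.001 -1.   ] F [ 0.3  1.4 -0.8] T [ 0.15  0.02 -0.04] w 0.0236
tool disp units [-0.047 -0.042  0.026] F tool [ 1.4  0.8 -0.1]
```

Gripped at 23.6 mm with only 1.4 N of side force. Drawing the pin up.

```bash
python3 -m crank '[{"x":0,"y":-0.2,"z":0,"ax":0,"ay":0,"az":0,"hand":18},{"x":0.0,"y":-0.2,"z":0,"ax":0,"ay":0,"az":0,"hand":18},{"x":0.0,"y":-0.03,"z":0,"ax":0,"ay":0,"az":0,"hand":18}]'; echo; python3 -c "
from h import *
rep(.488,.093,.1,170)"
```

```text
clock: 4.0
eef_pos: [0.4889, 0.0941, 0.0982]
ee_rot: [-0.54, -0.456, 0.456, 0.541]
wrist_force: [4.4, 1.7, -9.3]
grip_width: 0.0235

t4.00 tcp [0.4889 0.0941 0.0982] r 0.0943 bearing 169.29 yaw+90 170.28 down [ 0.     0.001 -1.   ] F [ 4.4  1.7 -9.3] T [ 0.25 -0.81  0.  ] w 0.0235
tool disp units [-0.042 -0.061  0.022] F tool [ 2.4  9.3 -4.1]
```

Lifted 10.5 mm at 9.3 N, which matches the spring. I'll raise it slightly more and start the swing.

```bash
python3 -m crank '[{"x":0,"y":-0.06,"z":0,"ax":0,"ay":0,"az":0,"hand":18},{"x":0.11,"y":-0.01,"z":-0.002,"ax":0,"ay":0.25,"az":0,"hand":18},{"x":0.221,"y":-0.01,"z":-0.008,"ax":0,"ay":0.5,"az":0,"hand":18},{"x":0.221,"y":-0.01,"z":-0.008,"ax":0,"ay":0.5,"az":0,"hand":18}]'; echo; python3 -c "
from h import *
rep(.488,.093,.1,170)"
```

```text
clock: 4.4
eef_pos: [0.4928, 0.109, 0.0979]
ee_rot: [-0.579, -0.404, 0.406, 0.579]
wrist_force: [4.4, 0.5, -9.8]
grip_width: 0.023

t4.40 tcp [0.4928 0.109  0.0979] r 0.0945 bearing 159.92 yaw+90 159.96 down [-0.002 -0.001 -1.   ] F [ 4.4  0.5 -9.8] T [ 0.33 -0.92  0.45] w 0.023
tool disp units [-0.557 -0.068 -0.034] F tool [ 2.   9.8 -4. ]
```

```bash
python3 -m crank '[{"x":0.221,"y":-0.015,"z":-0.008,"ax":0,"ay":0.5,"az":0,"hand":18},{"x":0.221,"y":-0.015,"z":-0.008,"ax":0,"ay":0.5,"az":0,"hand":18},{"x":0.221,"y":-0.015,"z":-0.008,"ax":0,"ay":0.5,"az":0,"hand":18},{"x":0.221,"y":-0.015,"z":-0.008,"ax":0,"ay":0.5,"az":0,"hand":18},{"x":0.221,"y":-0.015,"z":-0.008,"ax":0,"ay":0.5,"az":0,"hand":18},{"x":0.16,"y":-0.015,"z":-0.008,"ax":0,"ay":0.36,"az":0,"hand":18},{"x":0,"y":-0.01,"z":0,"ax":0,"ay":0,"az":0,"hand":18}]'; echo; python3 -c "
from h import *
rep(.488,.093,.1,170)"
```

```text
clock: 5.1
eef_pos: [0.5125, 0.1424, 0.0959]
ee_rot: [-0.65, -0.275, 0.281, 0.65]
wrist_force: [3.6, 0.8, -6.1]
grip_width: 0.0237

t5.10 tcp [0.5125 0.1424 0.0959] r 0.0953 bearing 136.37 yaw+90 136.31 down [-0.008 -0.003 -1.   ] F [ 3.6  0.8 -6.1] T [ 0.28 -0.88  0.07] w 0.0237
tool disp units [-1.755 -0.125 -0.545] F tool [ 3.1  6.1 -2. ]
```

The TCP has sagged to 8 mm of lift and the vertical force fell to 6 N, so the pin tip now rests on the track at about 33°. That is still about 12° short of the hole. I'll open to a loose cage and check that the pin is down.

```bash
python3 -m crank '[{"x":0,"y":0.02,"z":0,"ax":-0.027,"ay":0,"az":-0.055,"hand":27},{"x":0,"y":0.03,"z":0,"ax":0,"ay":0,"az":0,"hand":27}]'; echo; python3 -c "
from h import *
rep(.488,.093,.093,170)"
```

```text
clock: 5.3
eef_pos: [0.5124, 0.142, 0.0961]
ee_rot: [0.65, 0.279, -0.278, -0.65]
wrist_force: [-0.9, 0.4, -1.0]
grip_width: 0.0268

t5.30 tcp [0.5124 0.142  0.0961] r 0.0951 bearing 136.55 yaw+90 136.43 down [ 0.001 -0.    -1.   ] F [-0.9  0.4 -1. ] T [-0.07  0.04  0.01] w 0.0268
tool disp units [-1.745  0.102 -0.536] F tool [-0.3  1.   0.9]
```

```bash
python3 -m crank '[{"x":0.05,"y":0.1,"z":0,"ax":0,"ay":0.125,"az":0,"hand":27},{"x":0.06,"y":0,"z":-0.001,"ax":0,"ay":0.125,"az":0,"hand":27},{"x":0.06,"y":0,"z":-0.001,"ax":0,"ay":0.125,"az":0,"hand":27},{"x":0.06,"y":0,"z":-0.001,"ax":0,"ay":0.125,"az":0,"hand":27}]'; echo; python3 -c "
from h import *
rep(.488,.093,.093,170)"
```

```text
clock: 5.7
eef_pos: [0.5151, 0.1436, 0.094]
ee_rot: [0.662, 0.252, -0.256, -0.658]
wrist_force: [-6.5, -6.8, 2.5]
grip_width: 0.0272

t5.70 tcp [0.5151 0.1436 0.094 ] r 0.0943 bearing 134.74 yaw+90 132.07 down [-0.004 -0.007 -1.   ] F [-6.5 -6.8  2.5] T [-1.15  1.06 -0.02] w 0.0272
tool disp units [-1.8    0.049 -0.646] F tool [-9.4 -2.5 -0.7]
```

The force is 9.4 N after little travel, which is more than pure drag. It could be the 0.3 mm step or a catch, so I'll look before pushing further.

```bash
python3 -c "
from h import *
rep(.488,.093,.093,170)
snap('scene','pics/s2.png')
a=cv2.imread('pics/s2.png')[150:300,310:430]
cv2.imwrite('pics/v2.png',cv2.resize(a,(480,600),interpolation=cv2.INTER_CUBIC))
for b in (136,134.5,132):
  t=np.radians(b);p=AX+.095*np.array([np.cos(t),np.sin(t)])
  for z in(.081,.105,.113): print(b,z,((proj('pics/s2.png',[*p,z])-[310,150])*4).round(1))
"
```

```text
t5.70 tcp [0.5151 0.1436 0.094 ] r 0.0943 bearing 134.74 yaw+90 132.07 down [-0.004 -0.007 -1.   ] F [-6.5 -6.8  2.5] T [-1.15  1.06 -0.02] w 0.0272
tool disp units [-1.8    0.049 -0.646] F tool [-9.4 -2.5 -0.7]
136 0.081 [281.3 339. ]
136 0.105 [284.3 311.2]
136 0.113 [285.4 301.7]
134.5 0.081 [283.4 341.2]
134.5 0.105 [286.5 313.4]
134.5 0.113 [287.6 303.9]
132 0.081 [286.8 344.9]
132 0.105 [290.  317.1]
132 0.113 [291.  307.7]
```

View pics/v2.png

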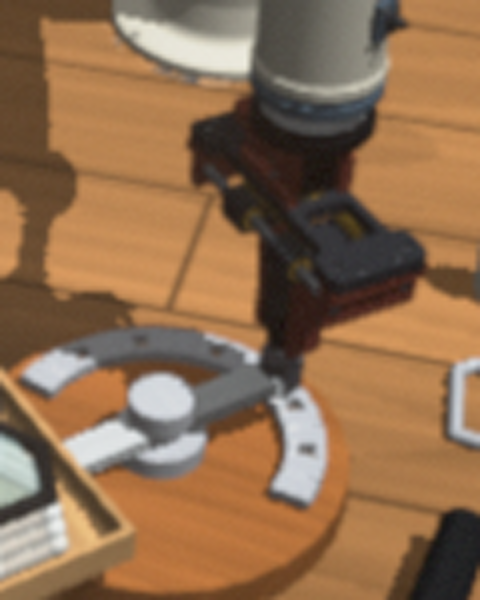

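The picture shows both +y holes still uncovered ahead of the housing, at crop (295,405) and (308,450). The pin is therefore on smooth track and the resistance is the 0.3 mm step. I'll push on gently.

```bash
python3 -m crank '[{"x":0.08,"y":0.02,"z":0.02,"ax":-0.03,"ay":0,"az":0,"hand":27},{"x":0.08,"y":0,"z":0,"ax":0,"ay":0,"az":0,"hand":27}]'; echo; python3 -c "
from h import *
rep(.488,.093,.093,170)"
```

```text
clock: 5.95
eef_pos: [0.5164, 0.1449, 0.0938]
ee_rot: [0.665, 0.248, -0.256, -0.657]
wrist_force: [-4.7, -1.5, 2.3]
grip_width: 0.0271

t5.95 tcp [0.5164 0.1449 0.0938] r 0.0944 bearing 133.64 yaw+90 131.80 down [-0.007 -0.015 -1.   ] F [-4.7 -1.5  2.3] T [-0.34  0.83 -0.04] w 0.0271
tool disp units [-1.858  0.057 -0.658] F tool [-4.6 -2.3  2. ]
```

```bash
python3 -m crank '[{"x":0.07,"y":0,"z":0,"ax":0.046,"ay":0.1,"az":-0.11,"hand":27},{"x":0.07,"y":0,"z":0,"ax":0,"ay":0.1,"az":0,"hand":27},{"x":0.07,"y":0,"z":0,"ax":0,"ay":0.1,"az":0,"hand":27},{"x":0.07,"y":0,"z":0,"ax":0,"ay":0.1,"az":0,"hand":27}]'; echo; python3 -c "
from h import *
rep(.488,.093,.093,170)"
```

```text
clock: 6.35
eef_pos: [0.5196, 0.1479, 0.094]
ee_rot: [0.669, 0.228, -0.235, -0.668]
wrist_force: [-2.8, -1.2, 0.2]
grip_width: 0.027

t6.35 tcp [0.5196 0.1479 0.094 ] r 0.0944 bearing 130.95 yaw+90 128.23 down [-0.009 -0.005 -1.   ] F [-2.8 -1.2  0.2] T [-0.29  0.53  0.01] w 0.027
tool disp units [-1.96   0.053 -0.786] F tool [-3.  -0.1  0.8]
```

```bash
python3 -m crank '[{"x":0.08,"y":0,"z":0.005,"ax":0,"ay":0.03,"az":-0.07,"hand":27},{"x":0.08,"y":0,"z":0.005,"ax":0,"ay":0.03,"az":0,"hand":27},{"x":0.08,"y":0,"z":0,"ax":0,"ay":0.03,"az":0,"hand":27},{"x":0.08,"y":0,"z":0,"ax":0,"ay":0.03,"az":0,"hand":27}]'; echo; python3 -c "
from h import *
rep(.488,.093,.093,170)"
```

```text
clock: 6.75
eef_pos: [0.5265, 0.1543, 0.0941]
ee_rot: [-0.67, -0.224, 0.226, 0.671]
wrist_force: [-1.3, -0.6, -0.5]
grip_width: 0.0271

t6.75 tcp [0.5265 0.1543 0.0941] r 0.0952 bearing 125.26 yaw+90 127.14 down [-0.003  0.001 -1.   ] F [-1.3 -0.6 -0.5] T [-0.17  0.35  0.01] w 0.0271
tool disp units [-2.258  0.037 -0.854] F tool [-1.4  0.5  0.3]
```

```bash
python3 -m crank '[{"x":0.04,"y":0,"z":0,"ax":0,"ay":0.1,"az":0,"hand":27},{"x":0.04,"y":0,"z":0,"ax":0,"ay":0.05,"az":0,"hand":27}]'; echo; python3 -c "
from h import *
rep(.488,.093,.093,170)"
```

```text
clock: 6.95
eef_pos: [0.5292, 0.1564, 0.0941]
ee_rot: [-0.672, -0.217, 0.218, 0.674]
wrist_force: [-1.7, -0.6, -0.6]
grip_width: 0.0268

t6.95 tcp [0.5292 0.1564 0.0941] r 0.0955 bearing 123.24 yaw+90 125.86 down [-0.002  0.002 -1.   ] F [-1.7 -0.6 -0.6] T [-0.12  0.28 -0.06] w 0.0268
tool disp units [-2.351  0.035 -0.91 ] F tool [-1.7  0.6  0.5]
```

```bash
python3 -m crank '[{"x":0.035,"y":0,"z":-0.01,"ax":0,"ay":0.1,"az":0,"hand":27}]'; echo; python3 -c "
from h import *
rep(.488,.093,.093,170)"
```

```text
clock: 7.05
eef_pos: [0.5303, 0.1571, 0.0941]
ee_rot: [-0.673, -0.212, 0.213, 0.675]
wrist_force: [-1.3, 0.5, -0.2]
grip_width: 0.0271

t7.05 tcp [0.5303 0.1571 0.0941] r 0.0954 bearing 122.43 yaw+90 125.02 down [-0.002  0.003 -1.   ] F [-1.3  0.5 -0.2] T [-0.06  0.36 -0.  ] w 0.0271
tool disp units [-2.382  0.034 -0.942] F tool [-0.7  0.2  1.1]
```

```bash
python3 -c "
from h import *
snap('scene','pics/s3.png')
a=cv2.imread('pics/s3.png')[170:290,320:420]
cv2.imwrite('pics/v3.png',cv2.resize(a,(500,600),interpolation=cv2.INTER_CUBIC))
for b in (128,125,122):
  t=np.radians(b);p=AX+.095*np.array([np.cos(t),np.sin(t)])
  for z in(.07,.105,.113): print(b,z,((proj('pics/s3.png',[*p,z])-[320,170])*5).round(1))
"
```

```text
128 0.07 [312.9 354.5]
128 0.105 [318.8 304.1]
128 0.113 [320.1 292.3]
125 0.07 [317.  360.5]
125 0.105 [323. 310.]
125 0.113 [324.4 298.2]
122 0.07 [320.7 366.7]
122 0.105 [326.8 316.1]
122 0.113 [328.2 304.3]
```

View pics/v3.png

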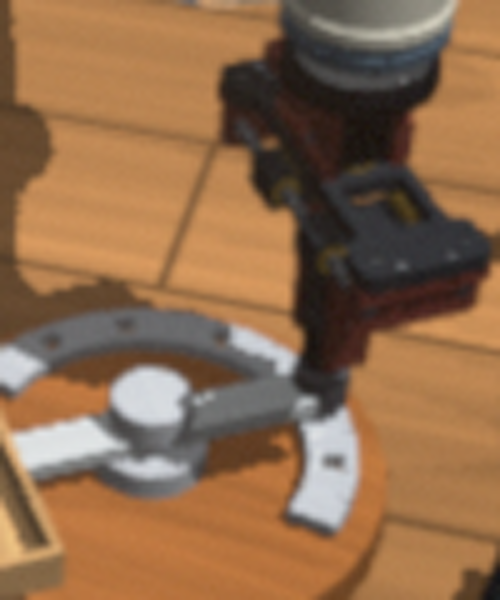

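Only the wrong hole is still visible, at crop (335,460), and the housing now covers the first hole. The finger force is near zero, so the pin has probably slipped in ahead of the finger. I'll feel forward in small steps.

```bash
python3 -m crank '[{"x":0.03,"y":0,"z":-0.02,"ax":0,"ay":0,"az":0,"hand":27}]'; python3 -c "
from h import *
rep(.488,.093,.093,170)"
```

```text
clock: 7.2
eef_pos: [0.5307, 0.1573, 0.0941]
ee_rot: [-0.673, -0.211, 0.213, 0.676]
wrist_force: [-8.0, -0.7, 1.7]
grip_width: 0.0271
t7.20 tcp [0.5307 0.1573 0.0941] r 0.0953 bearing 122.18 yaw+90 124.96 down [-0.004  0.002 -1.   ] F [-8.  -0.7  1.7] T [-0.25  1.44 -0.03] w 0.0271
tool disp units [-2.395  0.036 -0.939] F tool [-7.  -1.7  4. ]
```

The force rose to 7 N within 0.4 mm, at knob bearing about 123°, where the hole should be, so the arm is locked. I'll back off at once, open, and look at the knob height.

```bash
python3 -m crank '[{"x":-0.05,"y":0,"z":0.02,"ax":0,"ay":0,"az":0,"hand":27},{"x":0,"y":0,"z":0,"ax":0,"ay":0,"az":0,"hand":40},{"x":0,"y":0,"z":0,"ax":0,"ay":0,"az":0,"hand":60},{"x":0,"y":-0.4,"z":0,"ax":0,"ay":0,"az":0,"hand":60},{"x":0,"y":-0.9,"z":0,"ax":0,"ay":0,"az":0,"hand":70},{"x":0,"y":-1,"z":0,"ax":0,"ay":0,"az":0,"hand":70},{"x":0,"y":-1,"z":0,"ax":0,"ay":0,"az":0,"hand":70}]'; python3 -c "
from h import *
rep(.488,.093,.093,170)
snap('scene','pics/s4.png');snap('top','pics/t4.png')
a=cv2.imread('pics/s4.png')[170:290,320:420]
cv2.imwrite('pics/v4.png',cv2.resize(a,(500,600),interpolation=cv2.INTER_CUBIC))
for b in (128,125,122):
  t=np.radians(b);p=AX+.095*np.array([np.cos(t),np.sin(t)])
  for z in(.07,.073,.081,.105,.113): print(b,z,((proj('pics/s4.png',[*p,z])-[320,170])*5).round(1))
"
```

```text
clock: 7.9
eef_pos: [0.529, 0.1563, 0.1942]
ee_rot: [-0.673, -0.21, 0.214, 0.676]
wrist_force: [0.4, 0.6, -0.1]
grip_width: 0.0692
t7.90 tcp [0.529  0.1563 0.1942] r 0.0955 bearing 123.38 yaw+90 124.95 down [-0.006  0.002 -1.   ] F [ 0.4  0.6 -0.1] T [-0.01  0.04  0.01] w 0.0692
tool disp units [-2.315  3.378 -0.964] F tool [0.7 0.1 0.3]
128 0.07 [312.9 354.5]
128 0.073 [313.4 350.3]
128 0.081 [314.7 338.9]
128 0.105 [318.8 304.1]
128 0.113 [320.1 292.3]
125 0.07 [317.  360.5]
125 0.073 [317.5 356.3]
125 0.081 [318.9 344.9]
125 0.105 [323. 310.]
125 0.113 [324.4 298.2]
122 0.07 [320.7 366.7]
122 0.073 [321.2 362.4]
122 0.081 [322.6 351. ]
122 0.105 [326.8 316.1]
122 0.113 [328.2 304.3]
```

View pics/v4.png

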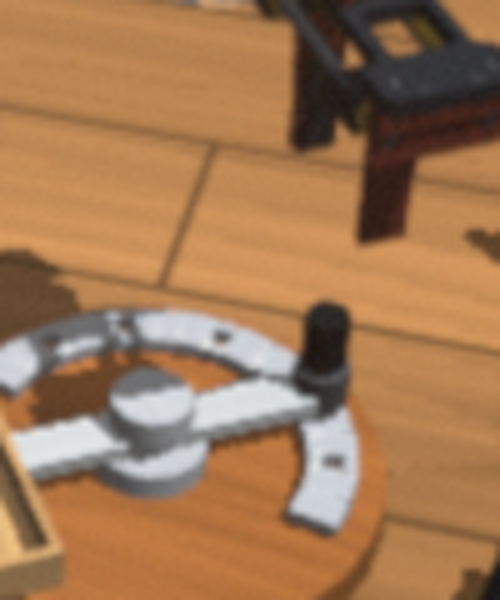

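The knob top centre is at crop (328,311). A fully home pin predicts about (326,314) and an unseated one about 302, and no pin rod shows above the housing. I'll compare numerically against the initial home picture and move the robot out of view.

```bash
python3 -m crank '[{"x":0.9,"y":-0.3,"z":0.3,"ax":0,"ay":0,"az":0,"hand":70},{"x":0.9,"y":-0.3,"z":0.3,"ax":0,"ay":0,"az":0,"hand":70},{"x":0.9,"y":0,"z":0.6,"ax":0,"ay":0,"az":0,"hand":70},{"x":0.9,"y":0,"z":0.6,"ax":0,"ay":0,"az":0,"hand":70},{"x":0.9,"y":0,"z":0.6,"ax":0,"ay":0,"az":0,"hand":70},{"x":0.9,"y":0,"z":0.6,"ax":0,"ay":0,"az":0,"hand":70},{"x":0.9,"y":0,"z":0.6,"ax":0,"ay":0,"az":0,"hand":70},{"x":0.9,"y":0,"z":0.6,"ax":0,"ay":0,"az":0,"hand":70},{"x":0.9,"y":0,"z":0.6,"ax":0,"ay":0,"az":0,"hand":70},{"x":0,"y":0,"z":0,"ax":0,"ay":0,"az":0,"hand":70}]'; python3 -c "
from h import *
snap('top','pics/t5.png');snap('scene','pics/s5.png')
g0=cv2.imread('pics/scene0.png',0);g5=cv2.imread('pics/s5.png',0)
print('s0',g0[212:242,363:369].mean(1).round().astype(int).tolist());print('s5',g5[226:256,383:389].mean(1).round().astype(int).tolist())
i=cv2.imread('pics/t5.png')[130:320,180:470];j=cv2.imread('pics/s5.png')[150:330,180:440]
a=cv2.imread('pics/t5.png')[175:275,215:335]
cv2.imwrite('pics/v5.png',np.vstack([cv2.resize(a,(600,500),interpolation=cv2.INTER_CUBIC)]))
print([np.array([363,b])for b in()], proj('pics/scene0.png',[.4878,.0937,.105]),proj('pics/s5.png',[*(AX+.095*np.array([np.cos(np.radians(124.5)),np.sin(np.radians(124.5))])),.105]))
d=cv2.absdiff(cv2.imread('pics/t5.png'),cv2.imread('pics/top0.png')).max(2);cv2.imwrite('pics/d5.png',d)
"
```

```text
clock: 9.0
eef_pos: [0.6531, 0.4226, 0.2161]
ee_rot: [-0.674, -0.213, 0.209, 0.675]
wrist_force: [0.1, 0.2, -0.4]
grip_width: 0.0701
s0 [152, 155, 154, 149, 126, 72, 48, 46, 45, 43, 36, 34, 35, 34, 35, 35, 36, 39, 52, 70, 75, 54, 59, 105, 160, 184, 186, 192, 189, 173]
s5 [161, 159, 156, 147, 112, 60, 43, 41, 40, 34, 27, 24, 24, 27, 25, 24, 26, 28, 36, 45, 44, 38, 38, 40, 46, 58, 75, 90, 104, 106]
[] [364.74712585 218.41891109] [384.72836361 232.20968328]
```

View pics/v5.png

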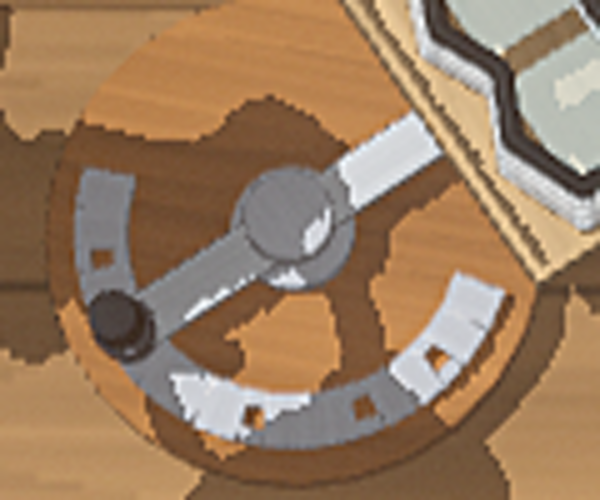

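View pics/s5.png

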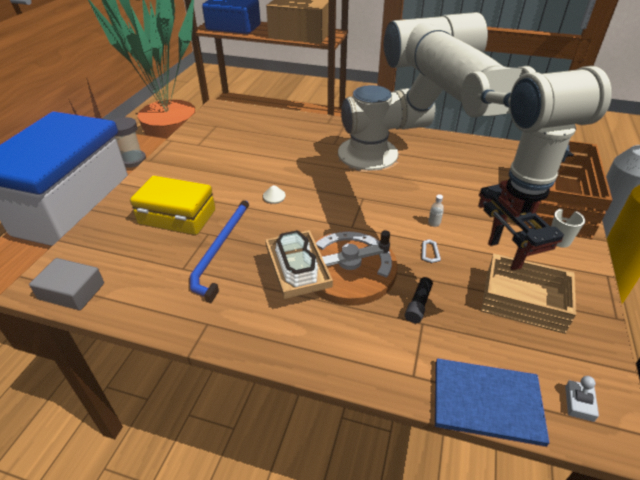

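The profiles match. From knob top to housing rim is 15.0 px, the same as in the initial home picture, whereas an unseated pin would show about 2.4 px more. The top view shows the knob over the first hole, with home at crop (255,415) and the wrong hole at (103,257) free. The mask is in its tray and everything else is where it was.

```bash
python3 -c "
from h import *
f='pics/t5.png'
k=back(f,215+120/5,175+317/5,.105);h=back(f,215+255/5,175+415/5,.04);a=lambda p:np.degrees(np.arctan2(p[1]-AX[1],p[0]-AX[0]))%360
print('knob ang',a(k),np.hypot(*(k[:2]-AX)),'home hole',a(h))
rep(.5,.1,.1,0); print(robot.sign_off())"
```

```text
knob ang 126.07998117608285 0.09203659692493932 home hole 169.60564622557493
t9.10 tcp [0.6531 0.4195 0.2191] r 0.3503 bearing 78.21 yaw+90 124.61 down [ 0.007  0.003 -1.   ] F [-0.   0.1  0.4] T [-0.04  0.01  0.03] w 0.07
tool disp units [-10.278   3.902  -5.86 ] F tool [ 0.  -0.4  0.1]
the job is handed in; nothing more can be done
None
```

The pin now sits in the first hole on the case's side, about 44° from home, and the tray with the mask faces the yellow case. I drew the pin up by its knob, swung the arm clockwise and set the pin down on the track at about 33°. From there I pushed the loosely caged knob until the pin dropped in and locked. I then backed off, let go and moved clear, and handed in at 9.1 s.

**Pin height:** the last pictures show the same gap between knob top and housing as at the start, about 15 px, so the pin is home to within about 1 mm.

**Arm angle:** the last image puts the knob at bearing 126° and the home hole at 170°. The first hole had been measured at 125°. The last radius came out at 92 mm instead of 95 mm, which I put down to reading pixels by hand.

**Rest of the scene:** the mask is in its tray, the other objects look unmoved, and the robot touches nothing.

**Forces:** the tip sagged onto the track a little earlier than planned, though well before the hole. I read 9.4 N sideways at what I took to be the track's 0.3 mm step, since no hole was there. A single feeling step read 7 N against the seated pin, and I backed off at once.

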